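# Put a food can away in the can rack, label up

## Robot

A 6-joint arm with a two-finger parallel gripper is mounted at the origin on the work surface. World frame = base frame: x ahead of the robot, y to its left, z up, the work surface at z = 0. Lengths are in mm, angles in rad, forces in N, time in s.
With the tool pointing down it reaches from about 400 to 925 mm from the base axis. Payload 12.5 kg.
Tool frame: the origin (TCP) lies on the mounting face of the last link; the fingertips stand 190 mm ahead of it and the grasp point (between the pads) lies 171 mm ahead of it (env.tcp_to_tips is the distance from the TCP to the fingertips, in mm); x points along the fingers, y is the direction in which the jaws open and shut, and the axes are right-handed (so a half turn about x gives the same grasp; the last joint's range is limited). The gripper opens to 95 mm and grips with 3 to 60 N. Pads are 20 mm wide; open, the fingers measure 119 mm over their backs; the gripper's body (75 mm by 180 mm) begins 59 mm behind the grasp point.
Start: joints at [-1.382, 0.491, 1.559, -0, 1.092, -0.106], TCP at [181.612, -598.032, 404.761] pointing down, gripper open.
Joint ranges: [-3.1, 3.1], [-0.84, 2.19], [0.05, 2.79], [-1.13, 4.28], [0.06, 2.93], [-2.69, 2.69]. Speed limits (rad/s): [2.22, 2.22, 2.79, 3.14, 3.14, 3.14].

## Interface

Orientations are given as [roll, pitch, yaw] about the fixed x, y, z axes, in that order (R = Rz(yaw) Ry(pitch) Rx(roll)).
In Python, from cell import monitor, cams, job, env gives the robot as it stands. The module is installed in compiled form; this text tells all that it offers.
- The arm moves only by the tool apply_moves, never from a script. Its argument "series" is a list of rows, each a list of 3 entries, a list of its own where there are three numbers: the closure, from -1 (fully open) to 1 (shut), so that 0 is half open, then the shift along the tool's x, y, z in cm, then the turn about the tool's x in rad. A call has 1 to 20 rows; each row is the pose to reach, as a shift and turn from the pose commanded when the call began, along the tool's axes at that moment; what a row does not reach only later rows make up. A row lasts 1/8 s, in which the tool goes at most 62.5 mm and 10.7 degrees, less where a joint would pass 70% of its speed; a pose out of reach is approached as far as the arm can. A call with a gripper value outside its range is refused whole. The fingers move at their own pace and stop on an object; the grip force is fixed at half the most. Time passes only in rows, so rows that repeat a pose let the fingers close. It gives the time, the measured TCP pose, the force and the opening at its end, in the units of the state.
- monitor.state(): the state, without advancing time (a new reading comes with each control period).
- cams.read_camera(name): name is "scene" or "top"; returns a dict with "image" (480x640x3 uint8, red, green, blue), "fx", "fy", "cx", "cy" (pixels), "position" and "orientation" of the camera in the world. Camera axes: x right, y down, z forward; pixel columns grow to the right and rows downward; lengths in mm; the calibration is good to about 2 mm. A picture is of the moment at which its call begins. There is no depth.
- job.job_done(): hands the job in, once; it reports no verdict.
The state is a dict: "t": time; "joints": joint angles; "qvel": joint speeds; "tau": joint torques, N m; "eef_pos": TCP position; "tcp_rot": TCP orientation; "ft_force": force on the tool from outside, world axes, zero at the start; "moment": the same for the moment, N m; "opening": opening from 0.0 (shut) to 1.0 (fully open).
Only numpy, scipy, OpenCV 4.12 (cv2) and the standard library are available. Lean on these libraries where they do the work, as an engineer would, in place of code of your own. Each camera call takes 0.05 s, during which the arm holds its last target. There are 200 camera calls.

## Task

Put the lying food can away in the can rack: slide the rack's pusher fully back to the open end, lay the can on its side across the lane, clearly short of the end stop, and let go of it. Then roll it along the lane up to the end stop so that it finishes there with the middle of its label facing up, and leave the pusher slid up against the can so that it cannot roll away. Leave the other things on the counter where they are.

Things in the scene. Friction and masses are not known exactly. Their poses are not given: they have to be found in the camera images.
- rack: the can rack fixed on the counter: a flat grey lane 400 mm long (its y) and 130 mm wide inside (its x), lane floor 8 mm above the counter, aluminium side rails whose tops are 26 mm above the counter. Origin: middle of its underside; x across the lane, y along the lane towards the fixed end stop, z up.
- lane_stop (a point): point on the lane-side face of the fixed end stop (an aluminium plate across the lane, 60 mm tall above the counter), on the lane's middle line, 38 mm above the counter; 170 mm along y from the rack's origin. Same axes as the rack. A can that rests against the stop has its axis 30 mm short of this point.
- pusher (a joint): the aluminium pusher, a plate across the lane that slides along it, in m: 0 = fully back at the open end (its face then 280 mm from the end stop), growing towards the end stop (at most 0.26); at 0.220 it touches a can that rests against the stop. About 2 N of friction; it stays where it is left. Starts along the middle.
- pusher_face (a point): middle of the pusher's front face (the face that looks to the end stop), 38 mm above the counter; the plate's top is 55 mm above the counter. Same axes as the rack.
- pusher_tab (a point): grip point of the pusher's upright black tab: 56 mm wide across the lane, 12 mm thick along the lane, its top 112 mm above the counter; the point lies in the middle of the tab, 95 mm above the counter, 50 mm behind the front face. Pinch it along the lane from above, or push it. Between tab and plate there is a low foot 21 mm above the counter.
- can: the food can to put away: a plain steel can 60 mm in diameter and 110 mm long, lying on its side on the counter in front of the rack, the only lying can. Origin: the middle of the can on its axis; x along its axis (either end alike). It rolls, and comes to rest soon after it is let go.
- label: the can's label, fixed to it: a pale rectangle 88 mm along the can wrapping 120 degrees of its round side, a round 45 mm brownish-red picture in its middle. On the far side, half a turn from its middle, a dark seam 5 mm wide runs along the can. Origin and x: as can; z points from the axis out through the label's middle: straight up when the label faces up. It starts facing sideways or down.
- stock_can: a standing food can 74 mm across, 110 mm tall; a bystander, leave it where it is. Origin: near the middle of its underside.
- jar: a standing amber jar 72 mm across, 100 mm tall; a bystander, leave it where it is. Origin: near the middle of its underside.
- mug: a white mug 80 mm across, 95 mm tall; a bystander, leave it where it is. Origin: near the middle of its underside.
- oil: a green bottle 64 mm across, 200 mm tall, standing; a bystander, leave it where it is. Origin: near the middle of its underside.
- spoon: a wooden spoon 220 mm long lying; a bystander, leave it where it is. Origin: near the middle of its underside.
- bowl: a steel bowl 140 mm across, 60 mm tall; a bystander, leave it where it is. Origin: near the middle of its underside.
- squat_can: a standing squat can 84 mm across, 55 mm tall; a bystander, leave it where it is. Origin: near the middle of its underside.
- spatula: a spatula 240 mm long, lying; a bystander, leave it where it is. Origin: near the middle of its underside.

How it is judged:
By the outcome, as a careful person would: the job done as asked, in the order asked, and still so for the second after the job is handed in, with the robot touching nothing.
It also fails if it takes over 72 s, if anything falls off the work surface, if the arm or the gripper's body presses on something with over 40 N, if the wrist force passes 120 N, or if a joint passes its speed limit or range.

## Working session

There is one attempt and no reset: what is moved stays moved. The work goes in short steps, Python scripts to look and compute and a tool call to move; the robot and the scene stay as the last step left them, time stands still between calls to the robot, and variables do not carry over. Pictures are saved under pics/ and viewed, about 8 in all and at most 12, crops included, and the job is handed in when it is done.

Besides the shell and the picture viewer there is one more tool, called after "Emit:" as a command line: name --argument value ..., lists and objects as JSON in quotes. apply_moves: Moves the arm, as the interface text tells. Its arguments: {"type":"object","properties":{"series":{"type":"array"}},"required":["series"]}

```bash
mkdir -p pics; cat > h.py <<'E'
import numpy as np, cv2
from cell import monitor, cams, job, env
from scipy.spatial.transform import Rotation as R
def cam(name,save=None):
    c=cams.read_camera(name)
    if save: cv2.imwrite('pics/'+save,c['image'][:,:,::-1])
    o=np.array(c['orientation'],float)
    c['R']=o if o.shape==(3,3) else R.from_euler('xyz',o).as_matrix() if o.size==3 else R.from_quat(o).as_matrix()
    return c
def ray(c,u,v):
    return c['R']@np.array([(u-c['cx'])/c['fx'],(v-c['cy'])/c['fy'],1.])
def plane(c,u,v,z):
    d=ray(c,u,v);p=np.array(c['position'],float);return p+d*(z-p[2])/d[2]
def proj(c,P):
    q=c['R'].T@(np.array(P,float)-c['position']);return c['fx']*q[0]/q[2]+c['cx'],c['fy']*q[1]/q[2]+c['cy']
E
python3 - <<'E'
from h import *
for n in('scene','top'):
    c=cam(n,n+'1.png');print(n,c['fx'],c['cx'],c['cy'],c['position'],c['orientation'])
print(monitor.state())
E
```

```text
scene 603.8800611449466 334.8543491330404 234.9476961542473 [1324.44228856  275.49839885 1060.93053311] [-2.47390172e+00  1.88503084e-03  1.93519313e+00]
top 574.6980446923025 322.6626761071693 237.2638969408619 [ 448.16792348    2.28103968 1543.59103566] [-3.02601571 -0.00645714 -1.59821495]
{'t': 0.1, 'joints': array([-1.38161190e+00,  4.91457198e-01,  1.55939544e+00, -1.62943331e-05,
        1.09168736e+00, -1.05581111e-01]), 'qvel': array([ 0.00263845, -0.00224959, -0.0007647 , -0.00129067, -0.00051789,
        0.00073348]), 'tau': array([ 2.09093691e-03, -6.13625765e+01, -2.58605200e+01,  6.93786121e-02,
        4.70395829e-02, -5.72679551e-05]), 'eef_pos': array([ 181.59717291, -597.9981056 ,  404.24385338]), 'tcp_rot': array([-1.66112285,  1.56984887,  1.77524285]), 'ft_force': array([-0.35990317,  0.40663898,  0.79908114]), 'moment': array([ 0.03221304,  0.01976423, -0.02248009]), 'opening': 1.0014694704146618}
```

View pics/top1.png

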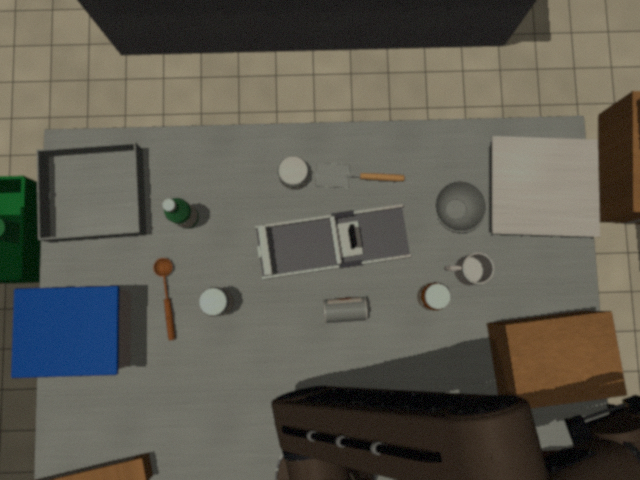

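View pics/scene1.png

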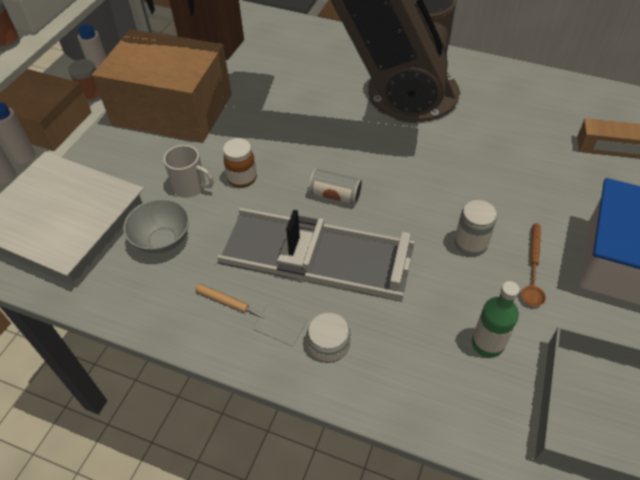

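The rack's stop is at the left in the top view (about (263,250)) and its pusher tab is at (352,236). The can is at (346,310) with its axis roughly along world y. Its label faces the scene camera (+x), at about (335,188) in the scene view.

```bash
python3 - <<'E'
import cv2,numpy as np
a=cv2.imread('pics/top1.png')[195:335,245:425]; b=cv2.imread('pics/scene1.png')[155:300,215:420]
a=cv2.resize(a,(720,560),interpolation=cv2.INTER_CUBIC);cv2.imwrite('pics/c1.png',cv2.convertScaleAbs(a,alpha=1.4))
b=cv2.resize(b,None,fx=3.9,fy=3.9,interpolation=cv2.INTER_CUBIC);cv2.imwrite('pics/c2.png',cv2.convertScaleAbs(b,alpha=1.3))
E
```

```text
(no output)
```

View pics/c1.png

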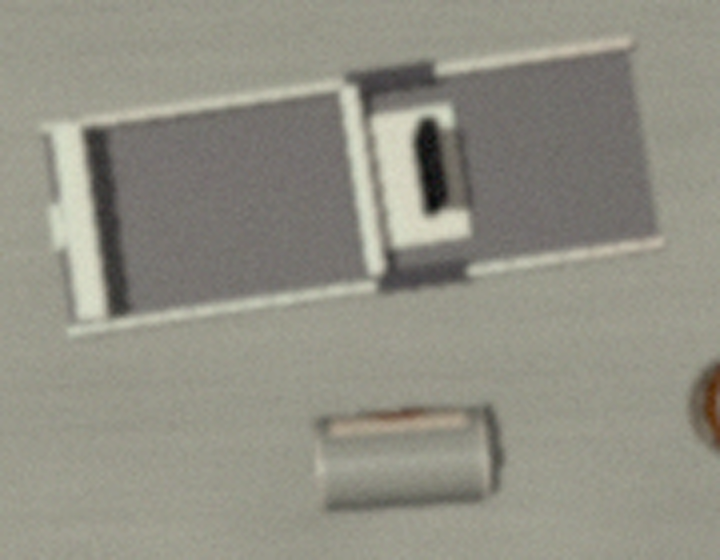

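View pics/c2.png

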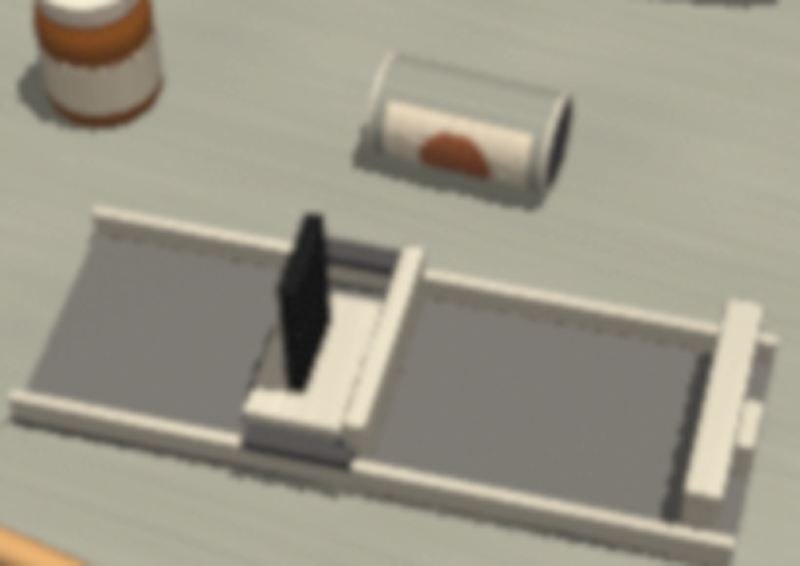

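```bash
cat > m.py <<'E'
from h import *
T=cam('top');S=cam('scene')
t=lambda u,v,z:plane(T,245+u/4-.4,195+v/4-.4,z)
s=lambda u,v,z:plane(S,215+u/3.9-.4,155+v/3.9-.4,z)
np.set_printoptions(precision=1,suppress=True)
c=[t(*p,26) for p in((632,42),(662,241),(70,332),(42,127))]
print('rail corners',*c); 
print('w',np.linalg.norm(c[0]-c[1]),np.linalg.norm(c[2]-c[3]),'L',np.linalg.norm(c[1]-c[2]),np.linalg.norm(c[0]-c[3]))
ctr=sum(c)/4;d=(c[3]+c[2]-c[0]-c[1])[:2];yaw=np.arctan2(d[1],d[0])-np.pi/2;print('rack',ctr,'yaw',yaw)
cs=[s(*p,26) for p in((98,207),(12,395),(733,543),(776,341))];print('scene corners',*cs,sum(cs)/4)
st=(t(82,125,60)+t(106,318,60))/2;pf=(t(340,88,55)+t(372,275,55))/2;tab=t(431,166,112)
ey=np.array([-np.sin(yaw),np.cos(yaw),0])
for n,p in(('stop',st),('face',pf),('tab',tab)):print(n,p,'along',(p-ctr)@ey)
# can: axis ray at z=30 mid silhouettes
print('can ends top z30',t(318,463,30),t(488,455,30))
E
python3 m.py
```

```text
rail corners [ 705.  -228.7   26. ] [ 570.9 -242.8   26. ] [521.3 150.1  26. ] [658.1 166.7  26. ]
w 134.8300336950893 137.74407941269075 L 396.08255929823974 398.18833976907666
rack [613.8 -38.7  26. ] yaw 0.12185342503086183
scene corners [ 565.7 -246.5   26. ] [ 704.  -229.8   26. ] [655.9 165.2  26. ] [520.5 148.9  26. ] [611.5 -40.5  26. ]
stop [591.  130.2  60. ] along 170.4459279359386
face [613.1 -40.3  55. ] along -1.5302695559577117
tab [615.  -86.1 112. ] along -47.16112738763084
can ends top z30 [431.3 -10.8  30. ] [ 433.4 -122.    30. ]
```

```bash
cat >> m.py <<'E'
a=t(318,463,30);b=t(488,455,30);m=(a+b)/2;ax=(a-b)/np.linalg.norm(a-b)
print('can',m,'len',np.linalg.norm(a-b),'axis yaw',np.arctan2(ax[1],ax[0]))
def cyl(C,u,v,m,ax,r=30):
    o=np.array(C['position'])-m;d=ray(C,u,v);o=o-ax*(o@ax);dl=d@ax;e=d-ax*dl
    A=e@e;B=o@e;Q=o@o-r*r;D=B*B-A*Q
    if D<0:return None
    k=(-B-D**.5)/A;p=o+k*e;h=np.cross(ax,[0,0,1.]) # h: ~ +x side
    return np.degrees(np.arctan2(p@h,p[2]))
for z in(0,):
  for p in((388,102),(460,119),(533,137),(385,150),(525,188),(452,133),(420,158),(489,178)):print('scene',p,cyl(S,215+p[0]/3.9-.4,155+p[1]/3.9-.4,m,ax))
  for p in((330,432),(400,430),(467,426),(404,420),(404,412)):print('top',p,cyl(T,245+p[0]/4-.4,195+p[1]/4-.4,m,ax))
# silhouettes
print([proj(S,m+ax*q) for q in(-55,55)])
E
python3 m.py | tail -15
```

```text
can [432.3 -66.4  30. ] len 111.27248975941487 axis yaw 1.5899567600337792
scene (388, 102) 39.15593884763847
scene (460, 119) 37.06487611231116
scene (533, 137) 35.78599541690427
scene (385, 150) 104.94370289595224
scene (525, 188) 106.26314619842248
scene (452, 133) 54.48303189320636
scene (420, 158) 101.60653670492577
scene (489, 178) 105.31883189635165
top (330, 432) 41.03158547378574
top (400, 430) 38.982351137605754
top (467, 426) 40.34442751642549
top (404, 420) 57.09891636708821
top (404, 412) None
[(np.float64(312.9062922676871), np.float64(180.8980405456121)), (np.float64(357.5256571904888), np.float64(192.64737127743462))]
```

```bash
cat >> h.py <<'E'
def plan(x,y,zg,jaw,st=None):
    """grasp point target, jaw line yaw (mod pi) -> tool shift cm, turn"""
    st=st or monitor.state();Rt=R.from_euler('xyz',st['tcp_rot']).as_matrix();p=np.array(st['eef_pos'])
    d=Rt.T@(np.array([x,y,zg+171.])-p)/10
    yc=np.arctan2(Rt[1,1],Rt[0,1]);dy=(jaw-yc+np.pi/2)%np.pi-np.pi/2
    print('t',st['t'],'pos',p.round(1),'jawyaw',yc.round(3),'j6',st['joints'][5].round(3),'shift',d.round(2),'turn',round(-dy,3),'alt',round(-dy-np.sign(-dy)*np.pi,3),'F',st['ft_force'].round(1),'op',st['opening'])
YAW=.122;C=np.array([612.6,-39.6]);EY=np.array([-np.sin(YAW),np.cos(YAW)])
def lane(a): return C+EY*a
E
python3 -c "
from h import *
print(lane(-50));plan(*lane(-50),95,YAW+np.pi/2);plan(432.3,-66.4,30,.019)"
```

```text
[618.68487919 -89.2283613 ]
t 0.3 pos [ 181.6 -598.   404.6] jawyaw -1.276 j6 -0.106 shift [ 13.87 -35.98 -56.6 ] turn 0.173 alt -2.969 F [0.4 0.1 0.2] op 0.9986341866779583
t 0.3 pos [ 181.6 -598.   404.6] jawyaw -1.276 j6 -0.106 shift [ 20.37 -43.58 -39.43] turn -1.295 alt 1.847 F [0.4 0.1 0.2] op 0.9986341866779583
```

Emit:
apply_moves --series '[[-1,[0,-36.0,-56.6],0.173],[-1,[0,-36.0,-56.6],0.173],[-1,[0,-36.0,-56.6],0.173],[-1,[0,-36.0,-56.6],0.173],[-1,[0,-36.0,-56.6],0.173],[-1,[0,-36.0,-56.6],0.173],[-1,[0,-36.0,-56.6],0.173],[-1,[0,-36.0,-56.6],0.173],[-1,[0,-36.0,-56.6],0.173],[-1,[0,-36.0,-56.6],0.173],[-1,[0,-36.0,-56.6],0.173],[-1,[0,-36.0,-56.6],0.173],[-1,[0,-36.0,-56.6],0.173],[-1,[0,-36.0,-56.6],0.173],[-1,[0,-36.0,-56.6],0.173],[-1,[0,-36.0,-56.6],0.173]]'

```text
t: 2.3
eef_pos: [618.4, -89.7, 404.9]
tcp_rot: [2.38, 1.571, -0.641]
ft_force: [-0.4, 0.5, 0.5]
opening: 1.004
```

```bash
python3 -c "
from h import *
plan(*lane(-50),95,YAW+np.pi/2)"
```

```text
t 2.3 pos [618.4 -89.7 404.9] jawyaw -1.45 j6 1.2 shift [13.89 -0.04 -0.04] turn -0.001 alt 3.14 F [-0.4  0.5  0.5] op 1.003944478786032
```

Emit:
apply_moves --series '[[-1,[5,0,0],0],[-1,[10,0,0],0],[-1,[13.9,0,0],0],[-1,[13.9,0,0],0],[1,[13.9,0,0],0],[1,[13.9,0,0],0],[1,[13.9,0,0],0],[1,[13.9,0,0],0],[1,[13.9,0,0],0],[1,[13.9,0,0],0],[1,[13.9,0,0],0],[1,[13.9,0,0],0]]'

```text
t: 3.8
eef_pos: [618.6, -89.1, 265.7]
tcp_rot: [1.117, 1.571, -1.903]
ft_force: [0.1, 0.4, 0.2]
opening: 0.215
```

```bash
python3 -c "
from h import *
plan(*lane(-50),95,YAW+np.pi/2)"
```

```text
t 3.8 pos [618.6 -89.1 265.7] jawyaw -1.449 j6 1.2 shift [-0.03  0.01 -0.  ] turn -0.0 alt 3.141 F [0.1 0.4 0.2] op 0.21504146868832155
```

Emit:
apply_moves --series '[[1,[0,0,0],0],[1,[0,0,0],0],[1,[0,0,0],0],[1,[0,1.5,0],0],[1,[0,3,0],0],[1,[0,4.5,0],0],[1,[0,6,0],0],[1,[0,7.5,0],0],[1,[0,9,0],0],[1,[0,10,0],0],[1,[0,10.4,0],0],[1,[0,10.4,0],0]]'

```text
t: 5.3
eef_pos: [631.2, -192.8, 265.7]
tcp_rot: [1.733, 1.57, -1.287]
ft_force: [0.2, -1.3, -1.5]
opening: 0.124
```

```bash
python3 -c "
from h import *
plan(*lane(-160),95,YAW+np.pi/2)"
```

```text
t 5.3 pos [ 631.2 -192.8  265.7] jawyaw -1.449 j6 1.053 shift [-0.03  0.57 -0.01] turn -0.0 alt 3.141 F [ 0.2 -1.3 -1.5] op 0.12364524000418528
```

Emit:
apply_moves --series '[[1,[0,0.15,0],0],[1,[0,0.3,0],0],[1,[0,0.45,0],0],[1,[0,0.6,0],0],[1,[0,0.6,0],0]]'

```text
t: 5.92
eef_pos: [631.9, -197.8, 265.7]
tcp_rot: [-1.193, 1.57, 2.071]
ft_force: [-0.7, 5.5, -0.4]
opening: 0.119
```

```bash
python3 -c "
from h import *
plan(*lane(-160),95,YAW+np.pi/2)"
```

```text
t 5.925 pos [ 631.9 -197.8  265.7] jawyaw -1.449 j6 1.045 shift [-0.03  0.06 -0.  ] turn -0.0 alt 3.141 F [-0.7  5.5 -0.4] op 0.11929548935428264
```

Emit:
apply_moves --series '[[1,[0,0.15,0],0],[1,[0,0.3,0],0],[1,[0,0.3,0],0]]'

```text
t: 6.3
eef_pos: [632.2, -198.6, 265.6]
tcp_rot: [-1.224, 1.566, 2.04]
ft_force: [-0.9, 23.1, 2.6]
opening: 0.124
```

```bash
python3 -c "
from h import *
plan(*lane(-160),95,YAW+np.pi/2)"
```

```text
t 6.3 pos [ 632.2 -198.6  265.6] jawyaw -1.448 j6 1.041 shift [-0.04 -0.02  0.01] turn 0.0 alt -3.141 F [-0.9 23.1  2.6] op 0.12445601747470274
```

Emit:
apply_moves --series '[[1,[0,-0.2,0],0],[1,[0,-0.2,0],0],[-1,[0,-0.2,0],0],[-1,[0,-0.2,0],0],[-1,[0,-0.2,0],0],[-1,[0,-0.2,0],0],[-1,[0,-0.2,0],0],[-1,[-5,-0.2,0],0],[-1,[-10,-0.2,0],0],[-1,[-12,-0.2,0],0],[-1,[-12,-0.2,0],0]]'

```text
t: 7.68
eef_pos: [632.0, -199.3, 387.2]
tcp_rot: [2.594, 1.568, -0.426]
ft_force: [0.2, 0.3, -0.3]
opening: 0.983
```

```bash
python3 -c "
from h import *
plan(432.3,-66.4,30,.019)"
```

```text
t 7.675 pos [ 632.  -199.3  387.2] jawyaw -1.449 j6 1.044 shift [ 18.55 -15.65  18.26] turn -1.468 alt 1.674 F [ 0.2  0.3 -0.3] op 0.9830065408959603
```

Emit:
apply_moves --series '[[-1,[4,-15.65,18.25],-1.468],[-1,[4,-15.65,18.25],-1.468],[-1,[4,-15.65,18.25],-1.468],[-1,[4,-15.65,18.25],-1.468],[-1,[4,-15.65,18.25],-1.468],[-1,[4,-15.65,18.25],-1.468],[-1,[4,-15.65,18.25],-1.468],[-1,[4,-15.65,18.25],-1.468],[-1,[4,-15.65,18.25],-1.468],[-1,[4,-15.65,18.25],-1.468]]'

```text
t: 8.93
eef_pos: [431.8, -66.1, 345.2]
tcp_rot: [-1.807, 1.57, 2.921]
ft_force: [-0.9, 0.7, -0.3]
opening: 0.998
```

```bash
python3 -c "
from h import *
plan(432.3,-66.4,30,.019);cam('scene','s2.png')
a=cv2.imread('pics/s2.png')[100:310,170:430];cv2.imwrite('pics/s2c.png',cv2.resize(a,None,fx=2.8,fy=2.8,interpolation=2))"
```

```text
t 8.925 pos [431.8 -66.1 345.2] jawyaw 0.016 j6 -0.319 shift [14.42  0.06  0.03] turn -0.003 alt 3.138 F [-0.9  0.7 -0.3] op 0.9975776923006694
```

View pics/s2c.png

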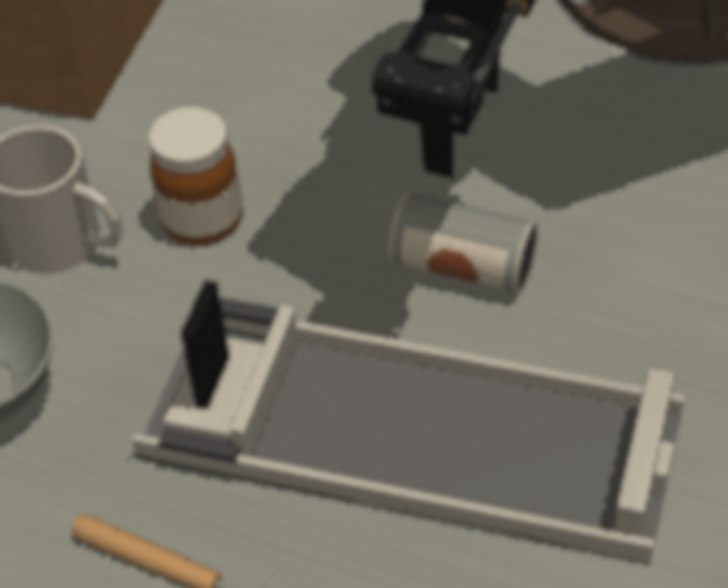

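The pusher is fully back, with its tab at crop (205,350), and the gripper is over the can at crop (465,245). Next I grasp the can.

Emit:
apply_moves --series '[[-1,[5,0.05,0],0],[-1,[10,0.05,0],0],[-1,[13,0.05,0],0],[-1,[14.4,0.05,0],0],[-1,[14.4,0.05,0],0],[-0.2,[14.4,0.05,0],0],[0,[14.4,0.05,0],0],[0.2,[14.4,0.05,0],0],[0.4,[14.4,0.05,0],0],[0.4,[14.4,0.05,0],0],[0.6,[14.4,0.05,0],0],[0.6,[14.4,0.05,0],0],[0.6,[14.4,0.05,0],0]]'

```text
t: 10.6
eef_pos: [432.4, -66.2, 202.0]
tcp_rot: [1.041, 1.57, -0.511]
ft_force: [-1.1, 0.3, 5.3]
opening: 0.629
```

```bash
python3 -c "
from h import *
plan(432.3,-66.4,30,.019)"
```

```text
t 10.6 pos [432.4 -66.2 202. ] jawyaw 0.019 j6 -0.322 shift [ 0.1  -0.01  0.02] turn -0.0 alt 3.142 F [-1.1  0.3  5.3] op 0.6287783969747992
```

Emit:
apply_moves --series '[[0.6,[-5,0,0],0],[0.6,[-10,0,0],0],[0.6,[-11,0,0],-0.1],[0.6,[-11,0,0],-0.1]]'

```text
t: 11.1
eef_pos: [432.2, -66.0, 312.2]
tcp_rot: [1.076, 1.569, -0.376]
ft_force: [-0.7, -0.5, -2.9]
opening: 0.625
```

```bash
python3 -c "
from h import *
print(lane(2.8));plan(*lane(2.8),39.5,YAW+np.pi/2)"
```

```text
[612.25924677 -36.82081177]
t 11.1 pos [432.2 -66.  312.2] jawyaw 0.119 j6 -0.421 shift [10.2  18.21 -0.78] turn 1.567 alt -1.574 F [-0.7 -0.5 -2.9] op 0.6247408819689885
```

Emit:
apply_moves --series '[[0.6,[0,9,-0.4],-0.5],[0.6,[0,18.2,-0.8],-1.574],[0.6,[0,18.2,-0.8],-1.574],[0.6,[0,18.2,-0.8],-1.574],[0.6,[0,18.2,-0.8],-1.574],[0.6,[0,18.2,-0.8],-1.574],[0.6,[0,18.2,-0.8],-1.574],[0.6,[0,18.2,-0.8],-1.574],[0.6,[0,18.2,-0.8],-1.574],[0.6,[0,18.2,-0.8],-1.574],[0.6,[0,18.2,-0.8],-1.574],[0.6,[0,18.2,-0.8],-1.574]]'

```text
t: 12.6
eef_pos: [612.2, -36.6, 311.3]
tcp_rot: [2.939, 1.57, 3.059]
ft_force: [0.0, 0.5, -2.6]
opening: 0.628
```

```bash
python3 -c "
from h import *
plan(*lane(2.8),39.5,YAW+np.pi/2)"
```

```text
t 12.6 pos [612.2 -36.6 311.3] jawyaw 1.691 j6 -1.859 shift [ 1.008e+01 -3.000e-02  1.000e-02] turn -0.001 alt 3.14 F [ 0.   0.5 -2.6] op 0.6276117442498202
```

Emit:
apply_moves --series '[[0.6,[4,0,0],0],[0.6,[7.5,0,0],0],[0.6,[9.5,0,0],0],[0.6,[9.9,0,0],0],[0.6,[9.9,0,0],0]]'

```text
t: 13.22
eef_pos: [612.4, -36.6, 213.1]
tcp_rot: [-0.467, 1.57, -0.345]
ft_force: [0.3, 0.9, -2.7]
opening: 0.631
```

```bash
python3 -c "
from h import *
plan(*lane(2.8),39,YAW+np.pi/2)"
```

```text
t 13.225 pos [612.4 -36.6 213.1] jawyaw 1.693 j6 -1.86 shift [ 0.31 -0.02 -0.01] turn -0.0 alt 3.141 F [ 0.3  0.9 -2.7] op 0.6311096276167164
```

Emit:
apply_moves --series '[[0.6,[0.15,0,0],0],[0.6,[0.3,0,0],0],[0.6,[0.3,0,0],0]]'

```text
t: 13.6
eef_pos: [612.2, -36.6, 210.1]
tcp_rot: [-0.42, 1.57, -0.297]
ft_force: [0.4, -0.1, -2.1]
opening: 0.627
```

Emit:
apply_moves --series '[[0.6,[0.1,0,0],0],[0.6,[0.1,0,0],0]]'

```text
t: 13.85
eef_pos: [612.2, -36.6, 210.0]
tcp_rot: [-0.393, 1.57, -0.271]
ft_force: [-3.3, -0.0, 10.4]
opening: 0.625
```

Contact. Release slowly and rise.

Emit:
apply_moves --series '[[0.6,[-0.05,0,0],0],[0.2,[-0.05,0,0],0],[0,[-0.05,0,0],0],[-0.3,[-0.05,0,0],0],[-0.5,[-0.05,0,0],0],[-1,[-0.05,0,0],0],[-1,[-0.05,0,0],0],[-1,[-0.05,0,0],0],[-1,[-4,0,0],0],[-1,[-8,0,0],0],[-1,[-13,0,0],0],[-1,[-17,0,0],0],[-1,[-17,0,0],0],[-1,[-17,0,0],0]]'

```text
t: 15.6
eef_pos: [611.9, -36.5, 378.0]
tcp_rot: [2.939, 1.57, 3.062]
ft_force: [-0.4, 0.3, -0.4]
opening: 0.997
```

```bash
python3 -c "
from h import *
print(lane(-160));plan(*lane(-160),95,YAW+np.pi/2);cam('scene','s3.png');cam('top','t3.png')
a=cv2.imread('pics/s3.png')[190:300,215:415];b=cv2.imread('pics/t3.png')[195:285,245:425]
f=lambda a:cv2.convertScaleAbs(cv2.resize(a,(600,int(a.shape[0]*600/a.shape[1])),interpolation=2),alpha=1.4)
v=np.vstack([f(a),f(b)]);print(v.shape);cv2.imwrite('pics/v3.png',v[:600+60])"
```

```text
[ 632.07161341 -198.41075616]
t 15.6 pos [611.9 -36.5 378. ] jawyaw 1.693 j6 -1.86 shift [ 11.19 -16.31   0.04] turn 0.0 alt -3.141 F [-0.4  0.3 -0.4] op 0.9973295445713319
(630, 600, 3)
```

View pics/v3.png

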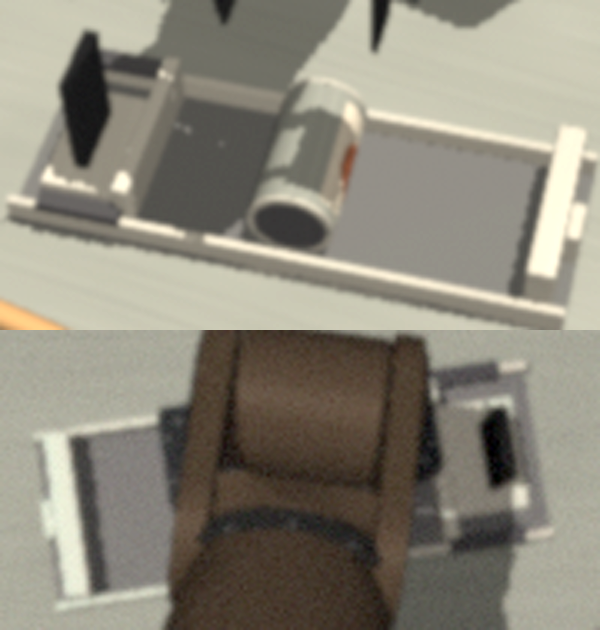

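The can lies across the lane at crop (305,165). Its label faces the stop, with the picture's edge at (348,165), and the arm hides it in the top view. I'll move over the tab and re-measure.

Emit:
apply_moves --series '[[-1,[0,-6,0],0],[-1,[0,-12,0],0],[-1,[0,-16.3,0],0],[-1,[0,-16.3,0],0],[-1,[0,-16.3,0],0]]'

```text
t: 16.32
eef_pos: [632.0, -198.0, 377.6]
tcp_rot: [2.543, 1.569, 2.665]
ft_force: [0.0, 0.0, -0.2]
opening: 1.003
```

```bash
python3 -c "
from h import *
plan(*lane(-160),95,YAW+np.pi/2);cam('scene','s4.png');cam('top','t4.png')
a=cv2.imread('pics/s4.png')[200:280,285:345];b=cv2.imread('pics/t4.png')[210:275,290:370]
f=lambda a:cv2.convertScaleAbs(cv2.resize(a,None,fx=7,fy=7,interpolation=2),alpha=1.5)
a=f(a);b=f(b);b=cv2.copyMakeBorder(b,0,a.shape[0]-b.shape[0],0,0,0);v=np.hstack([a,b]);print(v.shape,a.shape);cv2.imwrite('pics/v4.png',v[:,:800])"
```

```text
t 16.325 pos [ 632.  -198.   377.6] jawyaw 1.693 j6 -2.096 shift [11.16 -0.06  0.02] turn -0.0 alt 3.142 F [ 0.   0.  -0.2] op 1.0032580181743305
(560, 980, 3) (560, 420, 3)
```

View pics/v4.png

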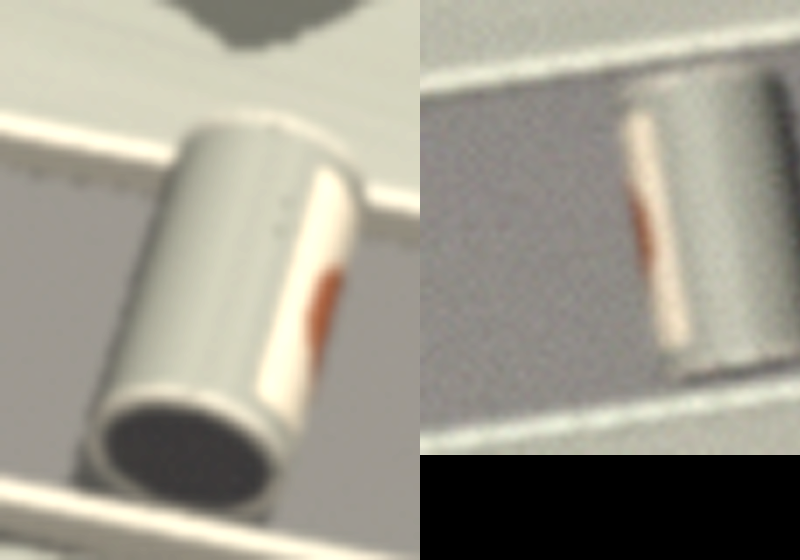

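The can's label edge runs from (312,165) to (258,395) in the scene crop and from (655,110) to (688,345) in the top crop. From these I work out the label angle.

```bash
cat > m2.py <<'E'
from h import *
np.set_printoptions(precision=1,suppress=True)
T=cam('top');S=cam('scene')
ts=lambda p:(290+(p[0]-420)/7-.43,210+p[1]/7-.43);ss=lambda p:(285+p[0]/7-.43,200+p[1]/7-.43)
EX=np.array([np.cos(YAW),np.sin(YAW),0]);E3=np.array([*EY,0])
def cyl(C,u,v,m,r=30):
    # angle from up towards +EY
    o=np.array(C['position'])-m;d=ray(C,u,v);o=o-EX*(o@EX);e=d-EX*(d@EX)
    A=e@e;B=o@e;D=B*B-A*(o@o-r*r)
    if D<0:return np.nan
    p=o+(-B-D**.5)/A*e;return np.degrees(np.arctan2(p@E3,p[2]))
for a in(0,2.8,5):
    m=np.array([*lane(a),38.]);print('a',a)
    print(' scene edge',*[cyl(S,*ss(p),m) for p in((312,165),(285,280),(258,395))],'pic',cyl(S,*ss((305,322)),m))
    print(' top edge',*[cyl(T,*ts(p),m) for p in((655,110),(671,228),(688,345))])
# silhouettes predicted in crop px at mid-length
    for C,f,n in((T,lambda q:(420+(q[0]-290+.43)*7,(q[1]-210+.43)*7),'top'),(S,lambda q:((q[0]-285+.43)*7,(q[1]-200+.43)*7),'scene')):
        pts=[f(proj(C,m+30*(np.sin(t)*E3+np.array([0,0,np.cos(t)])))) for t in np.radians(np.arange(-180,180,2))]
        P=np.array(pts);print('  sil',n,P[P[:,0].argmin()],P[P[:,0].argmax()])
E
python3 m2.py
```

```text
a 0
 scene edge 32.10131666535798 38.39614281750376 44.80095551343214 pic 61.9614730284104
 top edge 43.24248703203208 45.08406731759452 45.8369984073479
  sil top [646.3 230.1] [803.8 206.3]
  sil scene [129.2 302.4] [320.1 342. ]
a 2.8
 scene edge 26.613810402795163 32.67094941384417 38.73620834143344 pic 54.274742087214186
 top edge 36.431313153859094 38.09798480320451 38.775048367043496
  sil top [638.9 231.2] [796.5 207.4]
  sil scene [138.1 304.2] [329.  343.8]
a 5
 scene edge 22.39985253732827 28.324890328337208 34.1967718208597 pic 48.86238930025389
 top edge 31.45745699988133 33.029614847208684 33.66610796444406
  sil top [633.1 232.1] [790.7 208.3]
  sil scene [145.  305.5] [336.1 345.2]
```

Emit:
apply_moves --series '[[-1,[5,-0.05,0],0],[-1,[9,-0.05,0],0],[-1,[11.15,-0.05,0],0],[-1,[11.15,-0.05,0],0],[1,[11.15,-0.05,0],0],[1,[11.15,-0.05,0],0],[1,[11.15,-0.05,0],0],[1,[11.15,-0.05,0],0],[1,[11.15,-0.05,0],0],[1,[11.15,-0.05,0],0],[1,[11.15,-0.05,0],0],[1,[11.15,-0.05,0],0],[1,[11.15,-0.05,0],0],[1,[11.15,-0.05,0],0],[1,[11.15,-0.05,0],0],[1,[11.15,-0.05,0],0]]'

```text
t: 18.52
eef_pos: [632.1, -197.9, 267.2]
tcp_rot: [1.904, 1.569, 2.027]
ft_force: [-1.0, 7.8, 1.6]
opening: 0.122
```

```bash
python3 -c "
from h import *
plan(*lane(60),95,YAW+np.pi/2)"
```

```text
t 18.525 pos [ 632.1 -197.9  267.2] jawyaw 1.693 j6 -2.097 shift [ 0.16 21.95 -0.  ] turn 0.0 alt -3.141 F [-1.   7.8  1.6] op 0.12249006766494602
```

Emit:
apply_moves --series '[[1,[0,1,0],0],[1,[0,2,0],0],[1,[0,3,0],0],[1,[0,4,0],0],[1,[0,5,0],0],[1,[0,6,0],0],[1,[0,6.7,0],0],[1,[0,7.2,0],0],[1,[0,7.6,0],0],[1,[0,8.0,0],0],[1,[0,8.4,0],0],[1,[0,8.8,0],0],[1,[0,9.2,0],0],[1,[0,9.6,0],0],[1,[0,10,0],0],[1,[0,10.4,0],0],[1,[0,10.8,0],0],[1,[0,11.2,0],0],[1,[0,11.6,0],0],[1,[0,12,0],0]]'

```text
t: 21.02
eef_pos: [617.5, -79.5, 267.2]
tcp_rot: [-1.052, 1.571, -0.93]
ft_force: [1.9, -2.2, -5.0]
opening: 0.125
```

```bash
python3 -c "
from h import *
plan(*lane(60),95,YAW+np.pi/2);cam('scene','s5.png')
a=cv2.imread('pics/s5.png')[190:300,215:415]
f=lambda a:cv2.convertScaleAbs(cv2.resize(a,None,fx=4,fy=4,interpolation=2),alpha=1.4)
cv2.imwrite('pics/v5.png',f(a))"
```

```text
t 21.025 pos [617.5 -79.5 267.2] jawyaw 1.693 j6 -1.927 shift [ 0.12 10.02  0.  ] turn 0.0 alt -3.141 F [ 1.9 -2.2 -5. ] op 0.1249026206998989
```

View pics/v5.png

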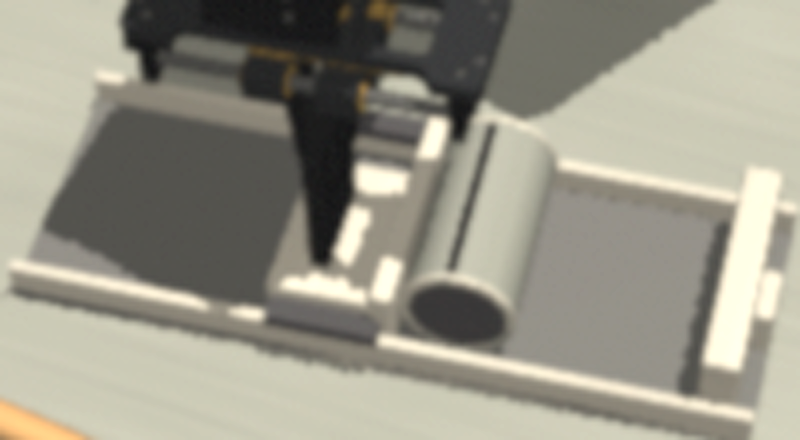

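```bash
cat > m3.py <<'E'
exec(open('m2.py').read().split('for a in(0')[0])
import sys
g=lambda p:(215+p[0]/4-.43,190+p[1]/4-.43)
for a in(38,40,42,44):
    m=np.array([*lane(a),38.])
    P=np.array([proj(S,m+30*(np.sin(t)*E3+np.array([0,0,np.cos(t)]))) for t in np.radians(np.arange(-180,180,2))]);P=(P-[215,190]+np.array([.43,.43]))*4
    print(a,[cyl(S,*g(p),m) for p in((492,130),(474,199),(455,268))],P[P[:,0].argmin()],P[P[:,0].argmax()])
E
python3 m3.py
```

```text
38 [np.float64(-8.526117488407277), np.float64(-4.706189335436083), np.float64(-2.0698997595590845)] [422.7 226.4] [532.7 249.2]
40 [np.float64(-12.557676384804338), np.float64(-8.641086219525745), np.float64(-5.9515906546687205)] [426.4 227.1] [536.4 249.9]
42 [np.float64(-16.717007447957972), np.float64(-12.674328560969034), np.float64(-9.914203909964787)] [430.  227.8] [540.1 249.4]
44 [np.float64(-21.041588587910354), np.float64(-16.835506179981394), np.float64(-13.983432248321504)] [433.7 228.5] [543.8 250.2]
```

The seam shows on top at crop (474,199), about -7° from up, so the can is rolling without slipping. I'll continue pushing.

Emit:
apply_moves --series '[[1,[0,0.4,0],0],[1,[0,0.8,0],0],[1,[0,1.2,0],0],[1,[0,1.6,0],0],[1,[0,2.0,0],0],[1,[0,2.4,0],0],[1,[0,2.8,0],0],[1,[0,3.2,0],0],[1,[0,3.6,0],0],[1,[0,4.0,0],0],[1,[0,4.4,0],0],[1,[0,4.8,0],0],[1,[0,5.2,0],0],[1,[0,5.6,0],0],[1,[0,6.0,0],0],[1,[0,6.4,0],0],[1,[0,6.8,0],0],[1,[0,7.2,0],0],[1,[0,7.6,0],0],[1,[0,8.0,0],0]]'

```text
t: 23.68
eef_pos: [607.7, -0.1, 267.2]
tcp_rot: [-0.845, 1.571, -0.723]
ft_force: [5.8, -2.2, -6.4]
opening: 0.123
```

Emit:
apply_moves --series '[[1,[0,0.4,0],0],[1,[0,0.8,0],0],[1,[0,1.1,0],0],[1,[0,1.4,0],0],[1,[0,1.6,0],0],[1,[0,1.7,0],0],[1,[0,1.8,0],0],[1,[0,1.8,0],0]]'

```text
t: 24.68
eef_pos: [605.5, 17.8, 267.2]
tcp_rot: [0.317, 1.571, 0.44]
ft_force: [4.4, -0.1, -5.7]
opening: 0.122
```

```bash
python3 -c "
from h import *
plan(*lane(60),95,YAW+np.pi/2);cam('scene','s6.png')
a=cv2.imread('pics/s6.png')[190:300,215:415]
f=lambda a:cv2.convertScaleAbs(cv2.resize(a,None,fx=4,fy=4,interpolation=2),alpha=1.4)
cv2.imwrite('pics/v6.png',f(a))"
```

```text
t 24.675 pos [605.5  17.8 267.2] jawyaw 1.693 j6 -1.773 shift [0.12 0.22 0.  ] turn 0.0 alt -3.141 F [ 4.4 -0.1 -5.7] op 0.12230392864240655
```

View pics/v6.png

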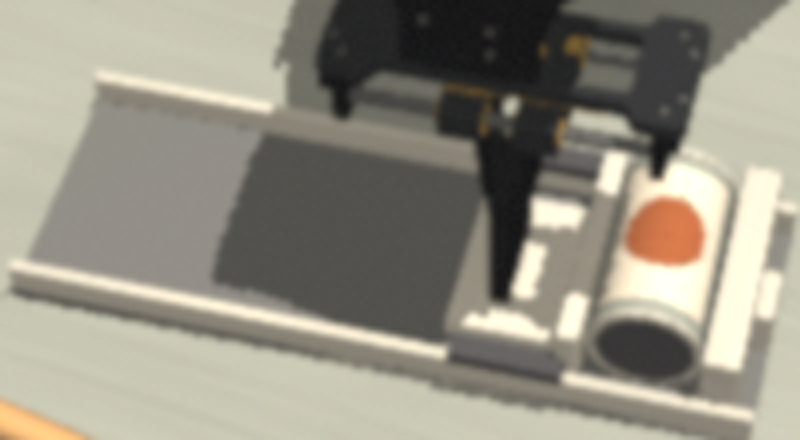

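The label is on top, with the picture centred at (665,232) and the can nearly at the stop. I'll close the last millimetres by feel.

Emit:
apply_moves --series '[[1,[0,0.1,0],0],[1,[0,0.2,0],0],[1,[0,0.2,0],0]]'

```text
t: 25.1
eef_pos: [605.3, 19.6, 267.2]
tcp_rot: [-0.686, 1.571, -0.564]
ft_force: [5.2, -0.8, -7.1]
opening: 0.126
```

Emit:
apply_moves --series '[[1,[0,0.1,0],0],[1,[0,0.1,0],0]]'

```text
t: 25.35
eef_pos: [605.2, 20.5, 267.2]
tcp_rot: [-0.825, 1.571, -0.702]
ft_force: [4.5, -1.7, -7.0]
opening: 0.123
```

Emit:
apply_moves --series '[[1,[0,0.1,0],0],[1,[0,0.1,0],0]]'

```text
t: 25.6
eef_pos: [605.1, 21.1, 267.2]
tcp_rot: [-1.328, 1.57, -1.206]
ft_force: [5.2, -6.1, -6.4]
opening: 0.126
```

Emit:
apply_moves --series '[[1,[0,0.05,0],0],[0.6,[0,0.05,0],0],[0,[0,0.05,0],0],[-0.2,[0,0.05,0],0],[-0.2,[0,0.05,0],0],[-0.2,[0,0.05,0],0],[-0.2,[-5,0,0],0],[-0.2,[-10,0,0],0],[-0.2,[-14,0,0],0],[-0.2,[-14,-6,0],0],[-0.2,[-14,-12,0],0],[-0.2,[-14,-18,0],0],[-0.2,[-14,-24,0],0],[-0.2,[-14,-24,0],0]]'

```text
t: 27.35
eef_pos: [634.1, -220.6, 406.5]
tcp_rot: [-2.521, 1.57, -2.403]
ft_force: [-1.2, 0.2, -0.7]
opening: 0.604
```

```bash
python3 -c "
from h import *
plan(*lane(60),95,YAW+np.pi/2);cam('scene','s7.png');cam('top','t7.png')
a=cv2.imread('pics/s7.png')[190:310,340:420];b=cv2.imread('pics/t7.png')[205:285,245:345]
f=lambda a,k:cv2.convertScaleAbs(cv2.resize(a,None,fx=k,fy=k,interpolation=2),alpha=1.3)
a=f(a,4);b=f(b,4);b=cv2.copyMakeBorder(b,0,a.shape[0]-b.shape[0],0,0,0);cv2.imwrite('pics/v7.png',np.hstack([a,b]))"
```

```text
t 27.35 pos [ 634.1 -220.6  406.5] jawyaw 1.689 j6 -2.122 shift [14.05 24.23 -0.03] turn -0.004 alt 3.138 F [-1.2  0.2 -0.7] op 0.6041797641034499
```

View pics/v7.png

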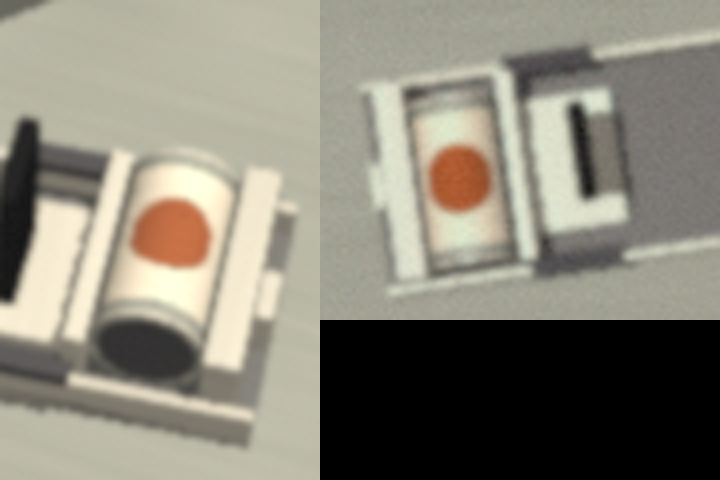

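The picture sits centred on top of the can at (460,179) in the top crop, and the pusher is against the can. One numeric check of the label angle remains.

```bash
cat > m4.py <<'E'
exec(open('m2.py').read().split('for a in(0')[0])
for C,n,(y0,y1,x0,x1) in((T,'top',(205,285,245,345)),(S,'scene',(190,310,340,420))):
    im=C['image'].astype(int)[y0:y1,x0:x1];k=(im[...,0]-im[...,2]>50);ys,xs=np.nonzero(k);u,v=xs.mean()+x0,ys.mean()+y0
    for a in(138,140):print(n,k.sum(),'deg',cyl(C,u,v,np.array([*lane(a),38.])))
    Q=plane(C,u,v,68)[:2]-C_ if False else plane(C,u,v,68)[:2]-lane(0);print('along at z68',Q@EY)
E
python3 m4.py
```

```text
top 216 deg 7.052689637495704
top 216 deg 3.1981481012745325
along at z68 141.67114103451442
scene 290 deg 4.670142601759987
scene 290 deg 0.8611421769800698
along at z68 140.45116837961822
```

Both views put the label within about 1–7° of straight up, so I hand the job in.

```bash
python3 -c "
from h import *
print(job.job_done())"
```

```text
the job is handed in; nothing more can be done
None
```

The can is in the rack against the end stop with its label facing up. The pusher is slid up against it, and I handed the job in at about 27.5 s of the 72 s allowed.

- **What I did:** I slid the pusher back to its hard stop, which I felt at about 23 N. I laid the can across the lane about 137 mm short of its end position, label towards the stop, and let go. Then I rolled it up with the pusher until I felt contact, at about 6 N, and let go of the tab. The gripper was clear of everything at the end.
- **Last checks:** For a can at the stop, the label's middle comes out about 3° past straight up from the top camera and 1° from the scene camera. If the can sat 2 mm short, those would be 7° and 5°. The final pictures show the can between the stop and the pusher.
- **Disagreements:** The two views put the label angle a few degrees apart, and the can's position 1–3 mm apart, which is about the calibration error.
- **Not checked:** I did not measure the bystanders again at the end. The arm passed above them or kept clear of them, and I felt no unexpected contact.

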